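Hold the chest lid at its balance point for the stay repair

TASK

The lid stay of the wooden art-materials chest has come loose and I want to screw it back on. First take the ink jar off the closed lid and stand it upright, wholly on the round cork mat beside the chest, set down and not dropped; then swing the lid up steadily by its steel bar handle to the point where it just balances over its hinges and would fall neither shut nor backwards, never letting it drop or tip far past that point. Finish while still gripping the handle and keeping the lid still at its balance point for me, and leave the phone, marker, screwdriver and screw dish where they lie.

Things in the scene. Friction and masses are not known exactly. Their poses are not given: they have to be found in the camera images.
- chest: Brown wooden chest, fixed to the spot, body 180 mm front to back, 260 wide, 85 high; its lid is closed at the start, lid top 115 mm above the table. Brass hinges at the rear, loose brass stay on one side. Origin: centre of its underside. Axes: x from front to rear (roughly away from the robot, turned up to 0.22 rad), z up.
- chest_hinge (a point): Middle of the lid's hinge line, on the rear top edge of the chest body, 90 mm behind the chest's centre and 85 mm above the table. Axes as the chest's (y along the hinge line); they do not turn with the lid.
- lid_bar (a point): Centre of the steel bar handle on the lid's front edge: round, 10 mm thick, clear for 100 mm, parallel to the hinge line, a post at each end, 35 mm of free gap to the lid. Lid closed: 220 mm in front of the hinge line and 15 mm above it (100 mm above the table); it moves on an arc about that line. It can turn in closed fingers, so the gripper may point down all the way.
- lid (a joint): Lid angle, rad: 0 closed, grows as the front edge rises, stop at 1.9. Nearly free hinge, no catch. Lid 180 x 260 x 30 mm, a tray open below, 0.37 to 0.65 kg; closed, its centre of mass is 99.5 mm in front of the hinge line and 21 mm above it, so it balances at 1.36 rad (12 degrees before its rim plane is vertical): below that it falls shut, beyond it backwards.
- jar_center (a point): Centre, half-way up, of the ink jar standing on the closed lid: a squat closed amber glass jar, 55 mm diameter up to 40 mm, black cap of 51 mm diameter, 62 mm high in all (this point is 31 mm above its foot), 0.11 to 0.22 kg. z is the jar's axis, up when upright.
- mat: Round cork mat, 120 mm diameter, 5 mm thick, fixed flat on the table to the left or to the right of the chest, its centre 225 to 250 mm to the side of the chest's middle. Origin: centre of its underside, on the table.
- phone: Bystander: black phone, 148 x 72 x 9 mm, lying flat on the table on the other side of the chest from the mat. Origin: centre of its underside.
- screwdriver: Bystander: screwdriver 180 mm long, 26 mm thick black handle, lying on the table behind the chest. Origin: its middle, at the underside.
- marker: Bystander: white marker pen 135 mm long, 17 mm thick, lying behind the chest. Origin: near its middle, at the underside.
- screw_dish: Bystander: small steel dish, 72 mm diameter, 16 mm high, with the stay's screws in it, behind the chest. Origin: centre of its underside.
Things that resemble listed ones, but are neither listed nor needed, are in the scene too. Of the things like the part that bears jar_center, leave any that is yellow; of the rest the larger one is meant. Several things look just like the mat: the one meant starts nearest to the robot's base.

How it is judged (in metres and radians):
On the way, in this order (a step that is already met when the one before it is completed fails the run):
1. the ink jar stands upright and released on the cork mat, the lid still closed (horizontal distance between jar_center and mat below 0.036 m and angle between jar_center's own z axis and vertical below 0.1 rad and height (world z) of jar_center between 0.031 and 0.041 m and contact force between the fingers and ink_jar below 0.05 N and value of joint lid below 0.1 rad), for 0.3 s.
2. the lid is lifted by its handle, half-way up (value of joint lid above 0.7 rad and contact force between the fingers and lid above 0.3 N), for 0.1 s.
At the end, for the whole second after the job is handed in: The lid stands still within 0.085 rad (5 degrees) of its balance point, 1.364 rad, gripped by the fingers (more than 1.5 N between fingers and lid), and stays so; the ink jar stands upright (within 0.1 rad) and released on the cork mat, wholly on it (its centre within 36 mm of the mat's) (value of joint lid between 1.279 and 1.449 rad and velocity of joint lid between -0.03 and 0.03 rad/s and contact force between the fingers and lid above 1.5 N and horizontal distance between jar_center and mat below 0.036 m and angle between jar_center's own z axis and vertical below 0.1 rad and height (world z) of jar_center between 0.031 and 0.041 m and contact force between the fingers and ink_jar below 0.05 N); the arm keeps its last pose, push and grip.
It fails at once if the lid is tipped far past its balance point (more than 0.25 rad) (value of joint lid above 1.614 rad).
It fails at once if the lid is flung up, or drops, faster than 2.5 rad/s (velocity of joint lid above 2.5 rad/s or velocity of joint lid below -2.5 rad/s).
It fails at once if the ink jar is tipped over (angle between jar_center's own z axis and vertical above 0.7 rad).
It fails at once if the ink jar is dropped (falls freely by 2 cm or more) (linear speed of ink_jar above 0.6 m/s and contact force between the fingers and ink_jar below 0.05 N).
It fails at once if a bystander (phone, screwdriver, marker, screw dish) is shifted by more than 15 mm (distance of any of phone, screwdriver, marker, screw_dish from where it was at the start of the episode above 0.015 m).
It also fails if it takes over 64 s, if anything falls off the work surface, if the arm or the gripper's body presses on something with over 40 N, if the wrist force passes 120 N, or if a joint passes its speed limit or range.

ROBOT

A 7-joint arm with a two-finger parallel gripper is mounted at the origin on the work surface. World frame = base frame: x ahead of the robot, y to its left, z up, the work surface at z = 0. Lengths are in mm, angles in rad, forces in N, time in s.
With the tool pointing down it reaches from about 425 to 875 mm from the base axis. Payload 8.4 kg.
Tool frame: the origin (TCP) lies on the centre line of the jaws, within the pads' length; the fingertips stand 11 mm ahead of it and the grasp point (between the pads) lies 8 mm behind it; y points along the fingers, x is the direction in which the jaws open and shut, and the axes are right-handed (so a half turn about y gives the same grasp; the last joint's range is limited). The gripper opens to 87 mm and grips with 3 to 60 N. Pads are 19 mm wide; open, the fingers measure 117 mm over their backs; the gripper's body (75 mm by 190 mm) begins 51 mm behind the grasp point.
Start: joints at [-1.241, 0.333, 0.04, 1.465, -0.013, 1.343, -0.059], TCP at [270.255, 591.123, 233.546] pointing down, gripper open.
Joint ranges: [-2.58, 2.58], [-0.38, 2.09], [-1.3, 1.39], [0.25, 2.4], [-1.5, 4.64], [0.08, 2.09], [-2.65, 2.65]. Speed limits (rad/s): [2.22, 2.22, 2.79, 2.79, 3.14, 3.14, 3.14].

INTERFACE

Orientations are given as a rotation vector (axis times angle).
In Python, from cell import * gives the robot as it stands. The module is installed in compiled form; this text tells all that it offers. Calls block until the motion is done:
- movep(position, orientation): joint-space move of the TCP to a pose.
- movel(position, ori=None, speed=150): straight line of the TCP; ori=None keeps the orientation; speed is the mean speed in mm/s.
- move_joints(angles): joint-space move.
- set_gripper(opening, force=None): finger opening in mm; force is the grip in N (None keeps the last); returns when the fingers have stopped.
- sleep(seconds).
- solve_ik(position, orientation): joint angles nearest the present ones, or None.
- get_obs(): the state.
- capture(name): name is "scene" or "side" or "wrist"; returns the picture (480x640x3 uint8, blue, green, red); there is no depth.
- camera_model(name): a dict with "mtx" (3x3 intrinsics, pixels), "R" (3x3) and "t" (3): a world point X has camera coordinates R X + t; the wrist camera has in their place "tool_from_camera" (4x4, takes a point from camera to tool coordinates, whose origin is the TCP and whose axes are the tool frame's). Camera axes: x right, y down, z forward; pixel columns grow to the right and rows downward; lengths in mm; the calibration is good to about 2 mm. A picture is of the moment at which its call begins: read the wrist's pose just before it. camera_model takes no time and is no camera call.
A pose or a line that the arm cannot do raises MotionError and nothing moves.
- close_job(): hands the job in, once; it reports no verdict.
The state is a dict: "t": time; "joint_pos": joint angles; "dq": joint speeds; "joint_torque": joint torques, N m; "position": TCP position; "ee_rot": TCP orientation; "ft_force": force on the tool from outside, world axes, zero at the start; "torque": the same for the moment, N m; "finger_gap": finger opening in mm.
Only numpy, scipy, OpenCV 4.12 (cv2) and the standard library are available. Lean on these libraries where they do the work, as an engineer would, in place of code of your own. Each camera call takes 0.05 s, during which the arm holds its last target. There are 200 camera calls.

## Working session

There is one attempt and no reset: what is moved stays moved. The work goes in short steps, each a Python script; the robot and the scene stay as the last script left them, time stands still between calls to the robot, and variables do not carry over. Pictures are saved under pics/ and viewed, about 8 in all and at most 12, crops included, and the job is handed in when it is done.

```bash
mkdir -p pics; python3 - <<'E'
from cell import *
import cv2
for n in("scene","side"):
    cv2.imwrite(f"pics/{n}0.png",capture(n)); m=camera_model(n); print(n,m)
print(camera_model("wrist")); print(get_obs())
E
```

```text
scene {'mtx': array([[455.41763369,   0.        , 322.63499079],
       [  0.        , 455.41763369, 232.48040659],
       [  0.        ,   0.        ,   1.        ]]), 'R': array([[-3.84879073e-01,  9.22966771e-01,  6.62612412e-04],
       [ 5.92124770e-01,  2.47467842e-01, -7.66908029e-01],
       [-7.07994602e-01, -2.94774502e-01, -6.41756680e-01]]), 't': array([ 104.87893092, -324.00000243, 1588.11625679])}
side {'mtx': array([[473.11357355,   0.        , 317.22046085],
       [  0.        , 473.11357355, 238.73780391],
       [  0.        ,   0.        ,   1.        ]]), 'R': array([[ 0.96109193, -0.27612442, -0.00759033],
       [-0.1473175 , -0.48912876, -0.85968053],
       [ 0.23366614,  0.82735021, -0.51077566]]), 't': array([-533.48275075,  266.22181209, 1126.67118489])}
{'mtx': array([[330.36260047,   0.        , 318.66606114],
       [  0.        , 330.36260047, 233.75532923],
       [  0.        ,   0.        ,   1.        ]]), 'tool_from_camera': array([[ 9.99999909e-01, -2.35386358e-04, -3.57079662e-04,
         5.42975554e-01],
       [ 2.71128019e-04, -2.96796688e-0
[... 184 characters left out ...]
e+00,
         1.00000000e+00]])}
{'t': 0.1, 'joint_pos': array([-1.24119435,  0.33380067,  0.03987833,  1.46615732, -0.01340931,
        1.34333024, -0.05851856]), 'dq': array([-0.00048922, -0.00265805,  0.00160072, -0.00116485,  0.00103213,
        0.00123695,  0.00189749]), 'joint_torque': array([ 3.57353034e-03, -6.57808900e+01,  1.33977994e+00, -4.04708576e+01,
       -5.95139014e-02,  4.09609114e-02,  1.20951531e-04]), 'position': array([270.11062692, 590.77081793, 232.78634858]), 'ee_rot': array([-1.38294901, -0.88694081,  0.88883637]), 'ft_force': array([ 1.02275045,  0.00832924, -0.55442885]), 'torque': array([-0.00288772, -0.06100094,  0.00661158]), 'finger_gap': 87.48949700716554}
```

View pics/scene0.png

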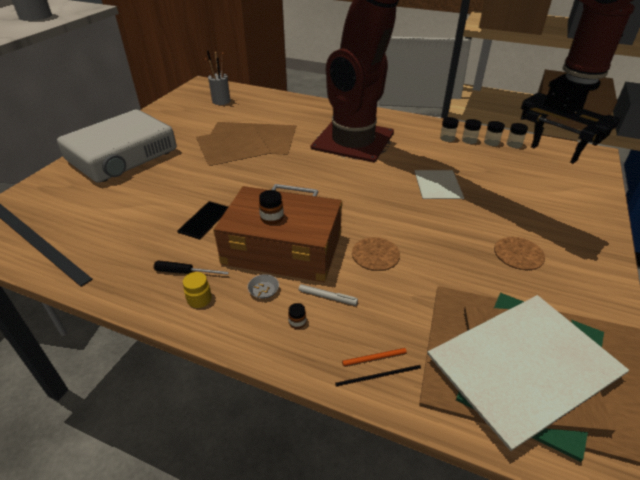

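View pics/side0.png

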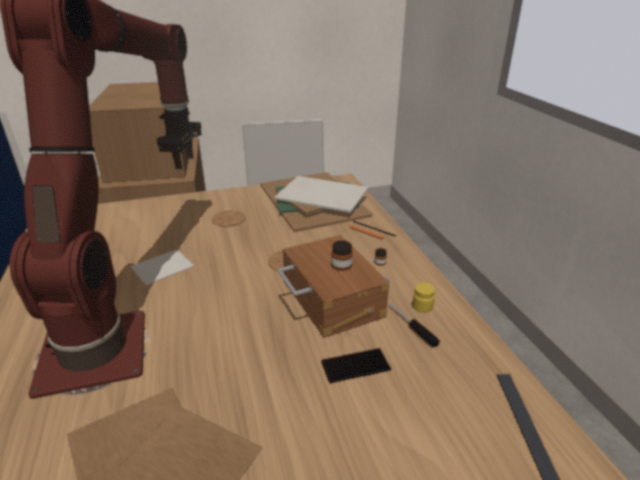

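```bash
cat > h.py <<'E'
from cell import *
import numpy as np, cv2
from scipy.spatial.transform import Rotation as Ro
def pix(n,uv,z):
    m=camera_model(n); d=m["R"].T@np.linalg.solve(m["mtx"],[*uv,1.]); c=-m["R"].T@m["t"]
    return c+d*(z-c[2])/d[2]
def proj(n,X):
    m=camera_model(n); p=m["mtx"]@(m["R"]@np.array(X,float)+m["t"]); return p[:2]/p[2]
E
python3 - <<'E'
from h import *
for n,uv,z in[("scene",(376,253),5),("scene",(519,252),5),("side",(229,218),5),("scene",(271,217),115),("side",(342,265),115),
 ("scene",(229,190),115),("scene",(341,210),115),("scene",(329,249),115),("scene",(219,229),115)]: print(n,uv,pix(n,uv,z).round())
a=cv2.imread("pics/scene0.png")[175:285,205:405]; b=cv2.imread("pics/side0.png")[230:340,250:450]
cv2.imwrite("pics/crop.png",np.vstack([cv2.resize(x,None,fx=3.5,fy=2.7*3.5/2.7*0+3.5/1.3,interpolation=2) for x in(a,b)]))
E
```

```text
scene (376, 253) [534. 253.   5.]
scene (519, 252) [393. 581.   5.]
side (229, 218) [391. 569.   5.]
scene (271, 217) [628.  17. 115.]
side (342, 265) [627.  14. 115.]
scene (229, 190) [ 570. -132.  115.]
scene (341, 210) [539. 159. 115.]
scene (329, 249) [679. 184. 115.]
scene (219, 229) [712. -71. 115.]
```

View pics/crop.png

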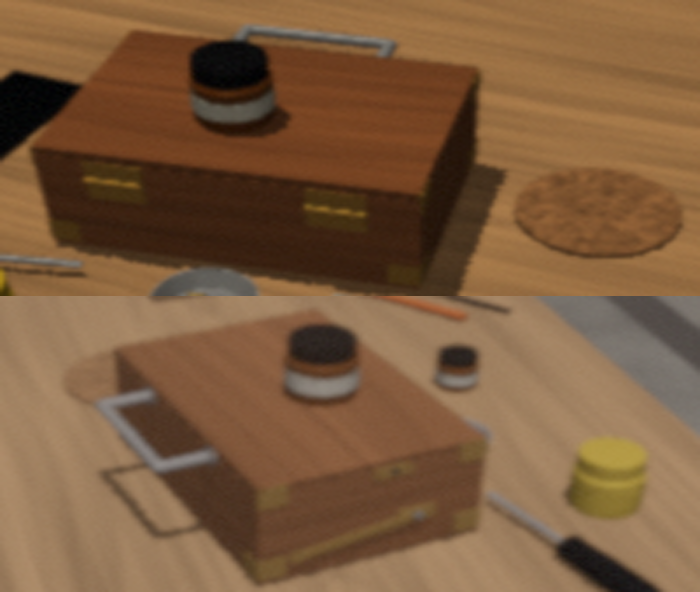

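```bash
python3 - <<'E'
from h import *
from scipy.optimize import least_squares
S=lambda x,y:(205+x/3.5,175+y/(3.5/1.3)); D=lambda x,y:(250+x/3.5,230+(y-296)/(3.5/1.3))
L=[("scene",S(131,32),(-90,-130,115)),("scene",S(480,69),(-90,130,115)),("scene",S(427,193),(90,130,115)),("scene",S(35,150),(90,-130,115)),
("side",D(118,350),(-90,130,115)),("side",D(322,311),(90,130,115)),("side",D(483,440),(90,-130,115)),("side",D(258,488),(-90,-130,115))]
def W(p,q):
    c,s=np.cos(p[2]),np.sin(p[2]); return [p[0]+c*q[0]-s*q[1],p[1]+s*q[0]+c*q[1],q[2]]
f=lambda p:np.concatenate([proj(n,W(p,q))-uv for n,uv,q in L])
r=least_squares(f,[620,20,.1],loss="soft_l1");p=r.x;print(p,f(p).reshape(-1,2).round(1).tolist())
c,s=np.cos(p[2]),np.sin(p[2]);R=np.array([[c,-s],[s,c]])
for nm,n,uv,z in[("bar","scene",S(243,29),105),("bar","scene",S(395,43),105),("bar","side",D(103,404),100),("bar","side",D(160,468),100),
 ("mat","scene",S(599,212),4),("captop","scene",S(231,59),177),("foot","side",D(322,360),146),
 ("captop","side",D(322,345),177)]:
    X=pix(n,uv,z)
    print(nm,n,X.round(1),(R.T@(X[:2]-p[:2])).round(1))
print("bar pred",W(p,(-130,0,100)))
E
```

```text
[6.08483491e+02 3.24584243e+01 1.60621715e-01] [[0.1, -1.1], [0.1, -1.0], [-1.5, 0.5], [-1.4, -1.4], [-1.0, -3.3], [-1.5, -3.0], [1.4, -3.7], [0.2, -1.8]]
bar scene [496.2 -42.4 105. ] [-122.9  -55.9]
bar scene [474.4  70.9 105. ] [-126.2   59.4]
bar side [470.3  59.5 100. ] [-132.1   48.7]
bar side [486.9 -51.4 100. ] [-133.5  -63.3]
mat scene [535.5 253.7   4. ] [-36.6 230.1]
captop scene [631.7  24.4 177. ] [ 21.6 -11.7]
foot side [628.1  19.6 146. ] [ 17.3 -15.9]
captop side [620.2  -1.9 177. ] [  6.1 -35.7]
bar pred [np.float64(480.15684528638565), np.float64(11.66727084372799), 100]
```

```bash
cat >> h.py <<'E'
YAW=0.1606
def ori(yaw=YAW,flip=False):
    c,s=np.cos(yaw),np.sin(yaw)
    if flip:c,s=-c,-s
    return Ro.from_matrix(np.array([[c,s,0],[0,0,-1],[-s,c,0]]).T).as_rotvec()
def wpix(o,uv,z):
    m=camera_model("wrist");T=m["tool_from_camera"];R=Ro.from_rotvec(o["ee_rot"]).as_matrix()
    d=R@T[:3,:3]@np.linalg.solve(m["mtx"],[*uv,1.]);c=R@T[:3,3]+o["position"]
    return c+d*(z-c[2])/d[2]
def wproj(o,X):
    m=camera_model("wrist");T=np.linalg.inv(m["tool_from_camera"]);R=Ro.from_rotvec(o["ee_rot"]).as_matrix()
    x=R.T@(np.array(X,float)-o["position"]);p=m["mtx"]@(T[:3,:3]@x+T[:3,3]);return p[:2]/p[2]
E
python3 - <<'E'
from h import *
for f in(0,1):
    for P in[(590,20,330),(628,17,132),(535,253,22),(480,12,92),(667,43,295)]:
        j=solve_ik(P,ori(flip=f));print(f,P,None if j is None else j.round(2))
f=0 if solve_ik((480,12,92),ori()) is not None else 1
movep((590,20,330),ori(flip=f))
o=get_obs();im=capture("wrist");cv2.imwrite("pics/w1.png",im);print(f,o["t"],o["position"])
np.save("o1.npy",o,allow_pickle=True)
E
```

```text
0 (590, 20, 330) [-0.69  0.2   0.7   1.49 -0.13  1.5   0.17]
0 (628, 17, 132) [-0.59  0.41  0.64  1.67 -0.26  1.15  0.27]
0 (535, 253, 22) [-0.85  0.44  0.4   1.84 -0.21  0.91 -0.19]
0 (480, 12, 92) [-0.73  0.13  0.66  2.06 -0.09  0.98  0.14]
0 (667, 43, 295) [-0.62  0.4   0.69  1.34 -0.25  1.48  0.21]
1 (590, 20, 330) None
1 (628, 17, 132) [-0.94  0.66  1.21  1.68 -0.65  1.26 -2.57]
1 (535, 253, 22) [ 0.31  0.7  -1.1   1.78  0.7   1.11  2.28]
1 (480, 12, 92) None
1 (667, 43, 295) [-0.93  0.69  1.36  1.36 -0.67  1.61 -2.63]
0 2.4583 [590.00472423  21.57122034 329.68055463]
```

View pics/w1.png

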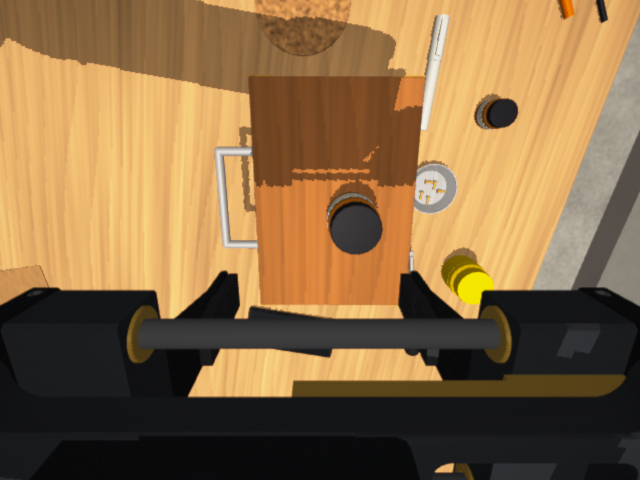

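The wrist view shows the lid with corners at (250,77), (420,77), (411,303) and (261,304). The bar runs from (218,151) to (227,244), the cap centre is at (356,228), and the gripper body is long along the jaw direction.

```bash
python3 - <<'E'
from h import *
o=np.load("o1.npy",allow_pickle=True).item()
for n,uv,z in[("c",(250,77),115),("c",(421,77),115),("c",(411,303),115),("c",(261,304),115),("bar",(219,151),102),("bar",(227,243),102),("cap",(356,228),177),("capL",(329,226),177),("capR",(382,228),177),("matbot",(303,55),5)]:
    print(n,wpix(o,uv,z).round(1))
print(wproj(o,(480,12,100)),wproj(o,(628,17,177)))
E
```

```text
c [499.  143.4 115. ]
c [669.6 171.4 115. ]
c [722.  -79.3 115. ]
c [ 538.5 -110.9  115. ]
bar [469.8  64.2 102. ]
bar [487.3 -42.7 102. ]
cap [625.7  21.4 177. ]
capL [599.9  19.2 177. ]
capR [650.3  25.5 177. ]
matbot [540.7 192.4   5. ]
[224.95878645 197.74230595] [357.4211119  232.73180874]
```

```bash
python3 - <<'E'
from h import *
def say(s):
    o=get_obs();print(s,o["t"],o["position"].round(1),"gap",round(o["finger_gap"],1),"F",o["ft_force"].round(1))
movel((626,20,240),ori(),speed=200)
movel((626,20,133),ori(),speed=120);say("down")
set_gripper(30,20);say("grip")
movel((626,20,230),speed=100);say("lift")
movel((535.5,253,200),speed=180)
movel((535.5,253,40),speed=120);say("pre")
movel((535.5,253,24),speed=25);sleep(.2);say("low")
o=get_obs();cv2.imwrite("pics/w2.png",capture("wrist"));cv2.imwrite("pics/s2.png",capture("scene"))
np.save("o2.npy",o,allow_pickle=True)
a=cv2.imread("pics/s2.png")[140:320,200:520];cv2.imwrite("pics/v2.png",np.vstack([cv2.resize(a,(533,300)),cv2.resize(cv2.imread("pics/w2.png")[:360],(533,300))]))
E
```

```text
down 4.1833 [626.5  19.9 133.9] gap 87.1 F [ 0.1 -0.   0.1]
grip 4.85 [626.   20.  133.1] gap 53.8 F [ 1.1 -0.1  0.4]
lift 5.9667 [625.6  20.1 229.2] gap 53.9 F [ 0.2 -0.4 -1.5]
pre 9.0 [536.  253.3  40.8] gap 53.9 F [-0.7  0.2 -0.9]
low 9.9917 [535.6 253.1  24.2] gap 54.0 F [ 0.1 -0.4 -1.1]
```

View pics/v2.png

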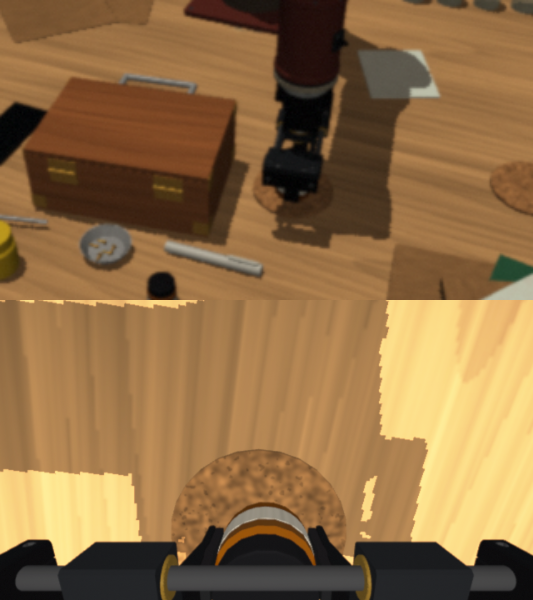

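The jar is centred over the mat but still held just above it, since the wrist carries its weight. I'll lower it to contact and then release.

```bash
python3 - <<'E'
from h import *
def say(s):
    o=get_obs();print(s,o["t"],o["position"].round(1),"gap",round(o["finger_gap"],1),"F",o["ft_force"].round(1));return o
z=24
while z>20:
    z-=.5;movel((535.5,253,z),speed=15);sleep(.1);o=say("l")
    if o["ft_force"][2]>1:break
set_gripper(87);sleep(.5);say("open")
movel((535.5,253,150),speed=80)
o=say("up");cv2.imwrite("pics/w3.png",capture("wrist"));np.save("o3.npy",o,allow_pickle=True)
E
```

```text
l 10.4417 [535.5 253.   23.5] gap 54.2 F [-0.1  0.5 -2.3]
l 10.7917 [535.6 253.   23.1] gap 53.6 F [ 0.9  0.  -0.3]
l 11.1417 [535.6 253.   23. ] gap 53.8 F [-2.4 -1.9  5. ]
open 12.4917 [535.5 253.   22.5] gap 87.0 F [-0.2  0.4 -0.6]
up 14.2333 [535.2 252.9 149.5] gap 87.2 F [-0.1 -0.4 -0.1]
```

View pics/w3.png

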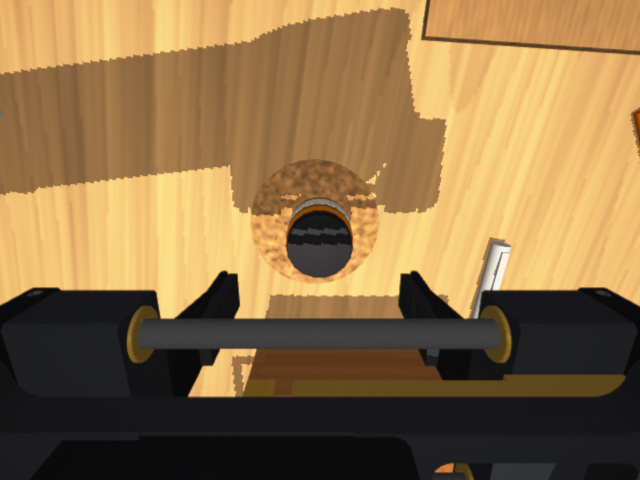

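```bash
python3 - <<'E'
from h import *
def say(s):
    o=get_obs();print(s,round(o["t"],1),o["position"].round(1),"gap",round(o["finger_gap"],1),"F",o["ft_force"].round(1));return o
o=np.load("o3.npy",allow_pickle=True).item();print("mat",wpix(o,(315,221),5),"jar",wpix(o,(320,243),67))
movel((535.5,253,240),speed=200)
movep((479,10.7,190),ori());set_gripper(34)
movel((479,10.7,93),ori(),speed=80);say("at bar")
set_gripper(0,12);sleep(.2);o=say("grip")
np.save("o4.npy",o,allow_pickle=True);cv2.imwrite("pics/w4.png",capture("wrist"));
a=capture("side")[200:360,220:440];b=cv2.imread("pics/w4.png")[:400]
cv2.imwrite("pics/v4.png",np.vstack([cv2.resize(a,(412,300)),cv2.resize(b,(412,258))]))
E
```

```text
mat [530.80611397 255.33346472   5.        ] jar [535.26104774 255.75370905  67.        ]
at bar 18.3 [479.4  10.8  93.5] gap 34.2 F [-0.4  0.   1.1]
grip 19.1 [477.9  10.6  92.9] gap 9.3 F [-5.4 -1.   6. ]
```

View pics/v4.png

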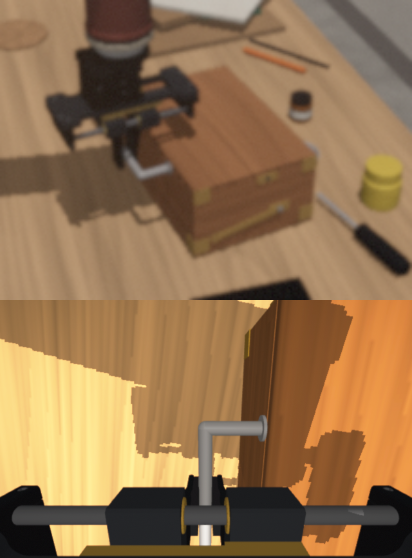

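```bash
cat >> h.py <<'E'
HX,HY=695.2,45.9
def tcp(th):
    a=th+np.arctan2(15,220);r=np.hypot(15,220);d=r*np.cos(a)
    return (HX-d*np.cos(.161),HY-d*np.sin(.161),85+r*np.sin(a)-7.1)
def swing(ths,speed=60):
    for th in ths:
        movel(tcp(th),ori(),speed=speed)
        o=get_obs();print(round(th,2),round(o["t"],1),(o["position"]-tcp(th)).round(1),"gap",round(o["finger_gap"],1),"F",o["ft_force"].round(1))
        if np.linalg.norm(o["ft_force"])>35: print("STOP");break
E
python3 - <<'E'
from h import *
set_gripper(0,15)
swing(np.arange(.1,.71,.1))
cv2.imwrite("pics/side5.png",capture("side"))
E
```

```text
0.1 19.9 [-0.2 -0.1  0.3] gap 9.5 F [-3.1 -1.2 -1.5]
0.2 20.4 [-0.2 -0.1  0.8] gap 9.4 F [-5.4 -1.8 -0.5]
0.3 21.0 [-0.3 -0.1  1. ] gap 9.4 F [-8.8 -1.   0.8]
0.4 21.5 [-0.5 -0.2  1.1] gap 9.0 F [-9.4 -2.5  3.2]
0.5 22.0 [-0.8 -0.2  1.2] gap 9.5 F [-11.8  -1.5   4.7]
0.6 22.5 [-1.  -0.3  1.5] gap 9.8 F [-13.2  -3.   10. ]
0.7 23.0 [-0.8 -0.3  2.1] gap 9.1 F [-15.1  -2.1  13.8]
```

View pics/side5.png

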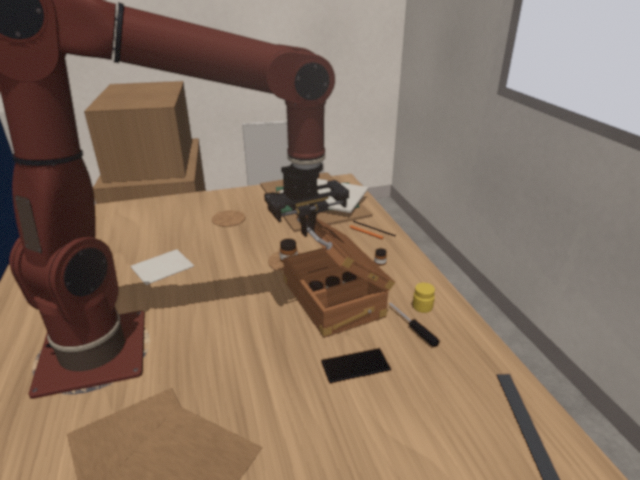

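The lid follows the handle with the jar on its mat, but the wrist feels an outward radial force, so my arc is about 2 mm too tight. I'll add a radial force correction.

```bash
cat >> h.py <<'E'
def swing2(ths,off,speed=60):
    for th in ths:
        a=th+.068;u=np.array([-np.cos(a)*np.cos(.161),-np.cos(a)*np.sin(.161),np.sin(a)])
        off=off+u*np.clip(.08*(get_obs()["ft_force"]@u),-1,1)
        movel(np.array(tcp(th))+off,ori(),speed=speed)
        o=get_obs();print(round(th,2),round(o["t"],1),"off",off.round(1),(o["position"]-tcp(th)).round(1),"gap",round(o["finger_gap"],1),"F",o["ft_force"].round(1),"rad",round(o["ft_force"]@u,1))
        if np.linalg.norm(o["ft_force"])>40: print("STOP");break
    return off
E
python3 - <<'E'
from h import *
off=swing2([.7,.75,.82,.9,.98,1.06,1.14,1.21,1.28,1.32,1.36,1.364,1.364],np.zeros(3),50)
np.save("off.npy",off);sleep(.3)
o=get_obs();print(o["t"],o["position"],o["ft_force"],tcp(1.364))
cv2.imwrite("pics/side6.png",capture("side"));cv2.imwrite("pics/scene6.png",capture("scene"))
a=cv2.imread("pics/side6.png")[180:360,220:440];b=cv2.imread("pics/scene6.png")[130:310,190:410]
cv2.imwrite("pics/v6.png",np.hstack([cv2.resize(x,(400,327),interpolation=2) for x in(a,b)]))
E
```

```text
0.7 23.3 off [-0.7 -0.1  0.7] [-0.6 -0.2  2.5] gap 9.5 F [-7.7 -1.3  5.2] rad 9.2
0.75 23.7 off [-1.2 -0.2  1.2] [-0.8 -0.3  2.6] gap 9.4 F [-7.  -0.5  5.1] rad 8.5
0.82 24.2 off [-1.6 -0.3  1.7] [-1.3 -0.4  2.5] gap 9.0 F [-5.2 -1.   5.4] rad 7.5
0.9 24.7 off [-2.  -0.3  2.2] [-1.8 -0.5  2.6] gap 9.4 F [-3.4 -1.9  5.6] rad 6.7
0.98 25.2 off [-2.2 -0.4  2.7] [-2.1 -0.5  2.8] gap 9.1 F [-3.1 -2.2  4.4] rad 5.6
1.06 25.7 off [-2.4 -0.4  3.1] [-2.2 -0.5  3.1] gap 9.3 F [-2. -3.  1.] rad 1.9
1.14 26.2 off [-2.5 -0.4  3.2] [-2.2 -0.4  3.3] gap 9.3 F [-0.4 -2.9  1.5] rad 1.7
1.21 26.6 off [-2.5 -0.4  3.4] [-2.2 -0.3  3.4] gap 9.4 F [-1.2 -2.1  2.5] rad 2.9
1.28 27.1 off [-2.5 -0.4  3.6] [-2.3 -0.3  3.5] gap 9.3 F [-0.2 -2.9  1. ] rad 1.1
1.32 27.4 off [-2.6 -0.4  3.7] [-2.3 -0.2  3.7] gap 9.1 F [ 0.1 -1.7  1.3] rad 1.3
1.36 27.7 off [-2.6 -0.4  3.8] [-2.2 -0.2  3.8] gap 9.1 F [ 0.3 -2.2  1.6] rad 1.6
1.36 28.0 off [-2.6 -0.4  3.9] [-2.7 -0.3  3.8] gap 9.2 F [-0.7 -1.3 -0.4] rad -0.3
1.36 28.2 off [-2.6 -0.4  3.9] [-2.7 -0.3  3.8] gap 9.1 F [ 0.6 -1.3 -0.2] rad -0.3
28.5333 [662.4653199   40.71397125 300.05562772] [-0.46182233 -0.83421498 -0.50146929] (np.float64(665.1031147859785), np.float64(41.01209519140027), np.float64(296.2925041914124))
```

View pics/v6.png

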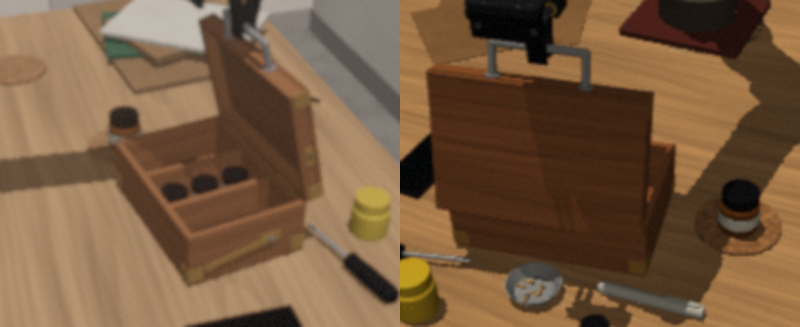

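The lid stands nearly upright with the bar gripped. The jar is on its mat at scene crop (740,208), and the bystanders look undisturbed. As a numeric check before handing in, I'll compare the bar midpoint in the scene view (about (266.5,157)) and the lid angle.

```bash
python3 - <<'E'
from h import *
o=get_obs();b=o["position"]+[0,0,7.1]
print("bar proj",proj("scene",b),proj("side",b))
d=(np.array([696.3,45.9])-b[:2])@[np.cos(.161),np.sin(.161)]
print("lid",np.arctan2(b[2]-85,d)-.068,"r",np.hypot(b[2]-85,d))
A,B=[cv2.imread(f"pics/{n}.png") for n in("scene0","scene6")]
# bystander check: template matching
for nm,(x0,y0,x1,y1) in dict(phone=(178,203,216,240),screwdr=(152,258,195,276),dish=(246,274,281,302),marker=(297,283,360,306)).items():
    m=cv2.matchTemplate(B[y0-8:y1+8,x0-8:x1+8],A[y0:y1,x0:x1],cv2.TM_CCOEFF_NORMED);_,v,_,l=cv2.minMaxLoc(m);print(nm,v,(l[0]-8,l[1]-8))
set_gripper(0,20);sleep(1)
q=get_obs();print(q["t"],q["position"]-o["position"],q["ft_force"],q["finger_gap"],np.abs(q["dq"]).max())
E
```

```text
bar proj [266.39808284 153.78043427] [353.84773199 191.62160026]
lid 1.349984176056014 r 224.80526463633848
phone 0.9273215532302856 (0, 0)
screwdr 0.9989659190177917 (0, 0)
dish 0.6836384534835815 (0, 0)
marker 0.46319833397865295 (0, 1)
29.85 [0.02033309 0.00330514 0.00391334] [ 0.21595442  0.1461363  -3.24266822] 9.012848159861681 0.0016536324673003368
```

```bash
python3 -c "
from cell import *
close_job()"
```

```text
the job is handed in; nothing more can be done
```

I moved the ink jar onto the cork mat and swung the lid up to its balance point. I handed the job in at about 30 s, with the gripper still holding the handle.

- **Jar:** I lowered it until the wrist felt contact and then released it. It stands upright, about 5 mm from the mat's centre by the wrist picture (limit 36 mm).
- **Lid:** I estimate it at 1.35 rad against a target of 1.364 rad. Over the last second the arm moved less than 0.03 mm. The grip was set to 20 N with the fingers 9 mm apart on the 10 mm bar. The residual wrist force was near zero, then about -3 N vertically after I tightened the grip.
- **Bystanders:** The phone, screwdriver and dish showed no shift in the before/after pictures. The marker's match was poor (0.46, with a 1 pixel shift), probably because of the lid's shadow. Nothing was near it.
- **Disagreements:**
  - My lid arc was at first 2–4 mm too tight, with up to about 20 N of force on the wrist. I corrected it from the force reading on the way up.
  - The bar's final radius came out 4 mm over nominal.
  - The bar's image height differed by about 3 pixels from my projection. This may be the bar sliding slightly in the fingers or a calibration error. The offset mostly lies along the lid, so it should change the angle by only about 0.02 rad.

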